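Pin the clamp bar of a sloping panel holder

ROBOT

A 6-joint arm with a two-finger parallel gripper is mounted at the origin on the work surface. World frame = base frame: x ahead of the robot, y to its left, z up, the work surface at z = 0. Lengths are in m, angles in degrees, forces in N, time in s.
With the tool pointing down it reaches from about 0.4 to 0.825 m from the base axis. Payload 7 kg.
Tool frame: the origin (TCP) lies midway between the tips of the shut fingers; the grasp point (between the pads) lies 19 mm behind it; z points along the fingers, y is the line along which they close (so a half turn about z gives the same grasp; the last joint's range is limited). The gripper opens to 88 mm and grips with 3 to 60 N. Pads are 19 mm wide; open, the fingers measure 130 mm over their backs; the gripper's body (78 mm by 193 mm) begins 47 mm behind the grasp point.
Start: joints at [84.001, 20.546, 0.682, 0, -70.136, -16.507], TCP at [0.258, 0.624, 0.227] pointing down, gripper open.
Joint ranges: [-176.03, 176.03], [-82.01, 121.73], [-58.28, 71.71], [-173.87, 95.51], [-174.79, -0.11], [-173.66, 173.66]. Speed limits (degrees/s): [136.94, 136.94, 172.46, 180, 180, 180].

INTERFACE

Orientations are given as a 3x3 rotation matrix whose columns are the frame's x, y, z axes.
In Python, from rig import robot gives the robot as it stands. Calls block until the motion is done:
- robot.goto(position, orientation): joint-space move of the TCP to a pose.
- robot.servo_line(position, ori=None, speed=0.15): straight line of the TCP; ori=None keeps the orientation; speed is the mean speed in m/s.
- robot.movej(angles): joint-space move.
- robot.move_gripper(opening): opening from 0.0 (shut) to 1.0 (fully open); the grip force is fixed at half the most; returns when the fingers have stopped.
- robot.dwell(seconds).
- robot.ik(position, orientation): joint angles nearest the present ones, or None.
- robot.grab_frame(name): name is "scene" or "top" or "wrist"; returns (picture, depth): 400x640x3 uint8, red, green, blue; 400x640 float32, m along the optical axis (not along the pixel's ray), 0 where there is no reading.
- robot.camera_info(name): a dict with "vfov" (degrees; the focal length in pixels is half the picture's height over the tangent of half this angle, whatever the lens; pixels are square), "cx", "cy" (the principal point, pixels), "view" (4x4, takes a point from world to camera coordinates); the wrist camera has in their place "T_tool_cam" (4x4, takes a point from camera to tool coordinates, whose origin is the TCP and whose axes are the flange's). Camera axes: x right, y down, z forward; pixel columns grow to the right and rows downward; lengths in m; the calibration is good to about 2 mm. A picture is of the moment at which its call begins: read the wrist's pose just before it. camera_info takes no time and is no camera call.
A pose or a line that the arm cannot do raises robot.Unreachable and nothing moves.
- robot.job_done(): hands the job in; it is judged then, once.
Readings, each from a call of its own:
- robot.read_t(): time.
- robot.read_qpos(): joint angles.
- robot.read_qvel(): joint speeds.
- robot.read_effort(): joint torques, N m.
- robot.read_position(): TCP position.
- robot.read_tcp_rot(): TCP orientation.
- robot.read_force(): force on the tool from outside, world axes, zero at the start.
- robot.read_ft_torque(): the same for the moment, N m.
- robot.read_grip_width(): opening from 0.0 (shut) to 1.0 (fully open).
- robot.read_finger_force(): force on a finger pad.
Only numpy, scipy, OpenCV 4.12 (cv2) and the standard library are available. Lean on these libraries where they do the work, as an engineer would, in place of code of your own. Each camera call takes 0.05 s, during which the arm holds its last target. There are 200 camera calls.

TASK

Swing the clamp bar of the sloping test-panel holder up the slope until it stands fully home against its stop, between the two ears of the clevis; then take the retaining pin with the straight grip from the rack and push it through both ears and the bar, fully home with its collar on the upper ear, and let go. Leave the broad-headed spare pin and the other things on the bench where they are.

Things in the scene. Friction and masses are not known exactly. Their poses are not given: they have to be found in the camera images.
- stand: the aluminium stand of the panel holder, fixed to the bench: 190 mm deep (its x), 210 mm wide (its y). It carries a bed 190 x 210 mm that slopes 30 degrees, rising along the stand's +x (away from the robot at yaw 0), with its surface 28 mm above the bench at the lower edge and 123 mm at the upper edge. Origin on the bench under the middle of the bed
- clevis_hole (a point): centre of the hole's mouth in the upper ear's top face, 42 mm above the bed, at the bed's right-hand (-y) edge. Axes as the sloping bed's: x up the slope, y across to the left, z square to the bed, 30 degrees from vertical. The pin goes in along -z. Holes in both ears and the bar: 15 mm diameter. Going in: upper ear 0 to 8 mm, slot for the bar 8 to 20 mm, lower ear 20 to 28 mm, then 14 mm free
- holder: the sloping bed with its clevis (fixed on the stand); origin at the middle of the bed's surface, axes as clevis_hole's. Clevis: two steel ears, each 42 mm (x) by 47 mm (y), 8 mm thick, one over the other; the slot between them is open toward the bed's lower edge and toward the pivot and closed by webs at the right (-y) and up-slope (+x, the bar's stop)
- bar_pivot (a point): on the clamp bar's pivot axis, at the bar's top face, 150 mm from clevis_hole along the bed's +y and 10 mm nearer the bed than clevis_hole; axes as those of the bed (z = pivot axis)
- clamp_bar (a joint): angle of the clamp bar: 0 = home at its stop, lying along the bed's -y from the pivot, its hole in line with the clevis holes; grows as it swings down the slope, out of the clevis (to 1.1). Stiff pivot: stays where it is left, needs 4 to 7 N at the knob. Steel bar 28 mm wide, 8 mm thick, top face 32 mm above the bed, hole 150 mm and end 165 mm from the pivot
- bar_knob (a point): centre of the top of the black round knob that stands on the clamp bar 80 mm from the pivot: 20 mm diameter, 32 mm tall, square to the bed (top 64 mm above the bed); turns with the bar (x across the bar, up the slope when home; -y along the bar to its free end)
- pin: the retaining pin to use: steel, 79 mm long, 90 g, straight round grip 18 mm in diameter from 5 to 41 mm above the origin; collar 26 mm in diameter, 5 mm thick; shank 12 mm in diameter, 38 mm long, its last 9 mm tapering to 6 mm. Origin: centre of the collar's underside, z along the axis to the grip. Stands upright in one of the rack's holes. When home, its origin and z meet those of clevis_hole
- rack: fixed grey block 70 mm (x) by 150 mm (y), 50 mm tall, with two upright 19 mm holes on its top at y = +35 and -35 mm, a pin standing in each; origin at the centre of its underside
- spare_pin: the spare pin that does NOT belong to the holder, told apart by its broad mushroom head: all steel, shank 16 mm diameter (too thick for the clevis), 38 mm long, collar 28 mm, neck 16 mm, round head 36 mm wide, top 31 mm above the collar's underside. Origin: centre of the collar's underside; z up along the axis. It stands in the other hole of the rack. Leave it
- jar: bystander: glass jar, 48 mm diameter, 60 mm tall, beside the rack; origin at the centre of its underside
- weight: bystander: brass weight, 38 mm diameter, 58 mm tall, behind the stand; origin at the centre of its underside
- coupons: bystander: steel block 40 x 60 x 14 mm lying beside the rack; origin at the centre of its underside
- wrench: bystander: steel wrench 150 mm long lying at the left of the bench, origin at its middle on the underside
- beaker: bystander: clear plastic cup, 60 mm across, 70 mm tall, at the far side; origin at the centre of its underside
- driver: bystander: screwdriver 170 mm long lying at the right of the bench; origin at its middle on the underside
Things that resemble listed ones, but are neither listed nor needed, are in the scene too. What is shaped like the pin but orange or purple is not meant.

How it is judged:
By the outcome, as a careful person would: the job done as asked, in the order asked, and still so for the second after the job is handed in, with the robot touching nothing.
It also fails if it takes over 54 s, if anything falls off the work surface, if the arm or the gripper's body presses on something with over 40 N, if the wrist force passes 120 N, or if a joint passes its speed limit or range.

## Working session

There is one attempt and no reset: what is moved stays moved. The work goes in short steps, each a Python script; the robot and the scene stay as the last script left them, time stands still between calls to the robot, and variables do not carry over. Pictures are saved under pics/ and viewed, at most 10 in all, crops included, and the job is handed in when it is done.

```bash
ls; mkdir -p pics
cat > h.py <<'E'
import numpy as np, cv2
from rig import robot
def K(n):
    c=robot.camera_info(n); f=200/np.tan(np.radians(c['vfov'])/2); return c,f
def cam_T(n):
    c,f=K(n)
    if n=='wrist':
        T=np.eye(4);T[:3,:3]=robot.read_tcp_rot();T[:3,3]=robot.read_position(); return T@np.array(c['T_tool_cam'])
    return np.linalg.inv(np.array(c['view']))
def cloud(n,d,T):
    c,f=K(n); v,u=np.mgrid[:400,:640]
    P=np.stack([(u-c.get('cx',320))/f*d,(v-c.get('cy',200))/f*d,d],-1)
    return P@T[:3,:3].T+T[:3,3]
E
python3 - <<'E'
from h import *
for n in('scene','top','wrist'):
    T=cam_T(n);p,d=robot.grab_frame(n);np.savez('pics/%s0.npz'%n,p=p,d=d,T=T)
    cv2.imwrite('pics/%s0.png'%n,p[:,:,::-1]);print(n,robot.camera_info(n),(d>0).mean());print(T.round(3))
E
```

```text
pics
scene {'vfov': 44.2020378668408, 'cx': 325.7568865507731, 'cy': 197.46470100185428, 'view': array([[ 0.75455148,  0.65608451,  0.01432404, -0.46735844],
       [ 0.41983019, -0.46583324, -0.77893645, -0.14314162],
       [-0.50437553,  0.59376132, -0.62693925,  1.71209602],
       [ 0.        ,  0.        ,  0.        ,  1.        ]])} 0.99055078125
[[ 0.755  0.42  -0.504  1.276]
 [ 0.656 -0.466  0.594 -0.777]
 [ 0.014 -0.779 -0.627  0.969]
 [ 0.     0.     0.     1.   ]]
top {'vfov': 48.64221058119778, 'cx': 322.96683743141455, 'cy': 202.93006921464135, 'view': array([[-0.01287643, -0.99959285,  0.02546224, -0.01253664],
       [-0.99612635,  0.01060824, -0.08729126,  0.60252384],
       [ 0.08698561, -0.0264876 , -0.99585737,  1.35170588],
       [ 0.        ,  0.        ,  0.        ,  1.        ]])} 0.99627734375
[[-0.013 -0.996  0.087  0.482]
 [-1.     0.011 -0.026  0.017]
 [ 0.025 -0.087 -0.996  1.399]
 [ 0.     0.     0.     1.   ]]
wrist {'vfov': 65.57171102366219, 'cx': 321.22153985109264, 'cy': 196.24974732586207, 'T_tool_cam': array([[ 9.12695468e-04, -9.67652558e-01, -2.52284944e-01,
         6.79629079e-02],
       [ 9.99999534e-01,  9.62686335e-04, -7.47204811e-05,
         3.09955281e-04],
       [ 3.15174733e-04, -2.52284758e-01,  9.67652986e-01,
        -1.57571968e-01],
       [ 0.00000000e+00,  0.00000000e+00,  0.00000000e+00,
         1.00000000e+00]])} 0.97878125
[[-0.382 -0.894 -0.233  0.321]
 [-0.924  0.37   0.095  0.597]
 [ 0.001  0.252 -0.968  0.383]
 [ 0.     0.     0.     1.   ]]
```

View pics/scene0.png

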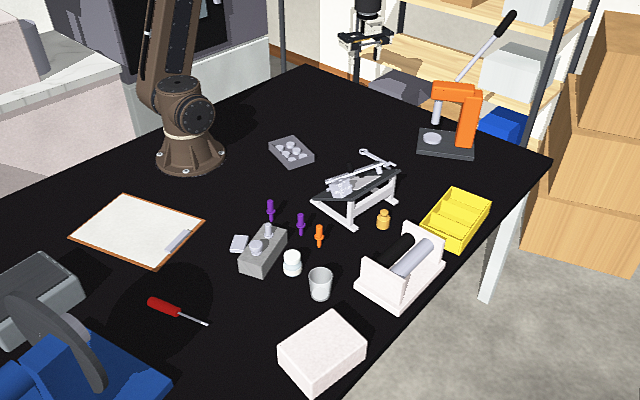

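View pics/top0.png

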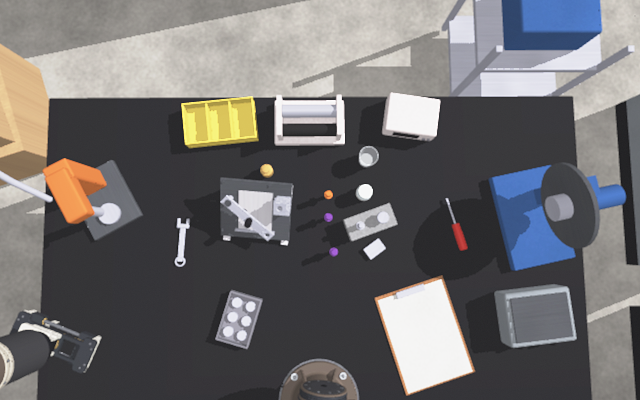

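The scene view shows the rack at (262,250), the stand with the bar at (355,190), and orange and purple decoys at (319,235), (270,210) and (300,223). In the top view the stand is at (257,210), with the bar running (230,203)–(268,235). The rack is at (370,222), with one pin top at (361,226) and another at (383,216).

Run:
```python
from h import *
z=np.load('pics/top0.npz');C=cloud('top',z['d'],z['T'])
for u,v in[(361,226),(383,216),(345,237),(392,206),(222,178),(294,181),(291,243),(222,239),(282,205),(230,203),(250,218),(266,234),(328,195),(328,217),(333,251),(365,192),(375,249),(266,170)]:
    print((u,v),C[v,u].round(3))
s=np.load('pics/scene0.npz')
a=cv2.resize(z['p'][160:260,205:405,::-1],(800,400),interpolation=3)
b=cv2.resize(s['p'][140:280,225:425,::-1],(800,560),interpolation=3)
cv2.imwrite('pics/top_c.png',a);cv2.imwrite('pics/sc_c.png',b)
```

```text
(361, 226) [ 0.527 -0.13   0.09 ]
(383, 216) [ 0.557 -0.198  0.075]
(345, 237) [ 0.496 -0.088  0.003]
(392, 206) [ 0.593 -0.241 -0.002]
(222, 178) [0.669 0.274 0.124]
(294, 181) [0.675 0.071 0.002]
(291, 243) [0.479 0.082 0.   ]
(222, 239) [0.495 0.297 0.002]
(282, 205) [0.588 0.101 0.134]
(230, 203) [0.596 0.25  0.125]
(250, 218) [0.554 0.196 0.106]
(266, 234) [0.508 0.156 0.038]
(328, 195) [ 0.622 -0.034  0.079]
(328, 217) [ 0.556 -0.033  0.073]
(333, 251) [ 0.454 -0.046  0.075]
(365, 192) [ 0.631 -0.147  0.063]
(375, 249) [ 0.457 -0.18   0.017]
(266, 170) [0.702 0.154 0.059]
```

View pics/sc_c.png

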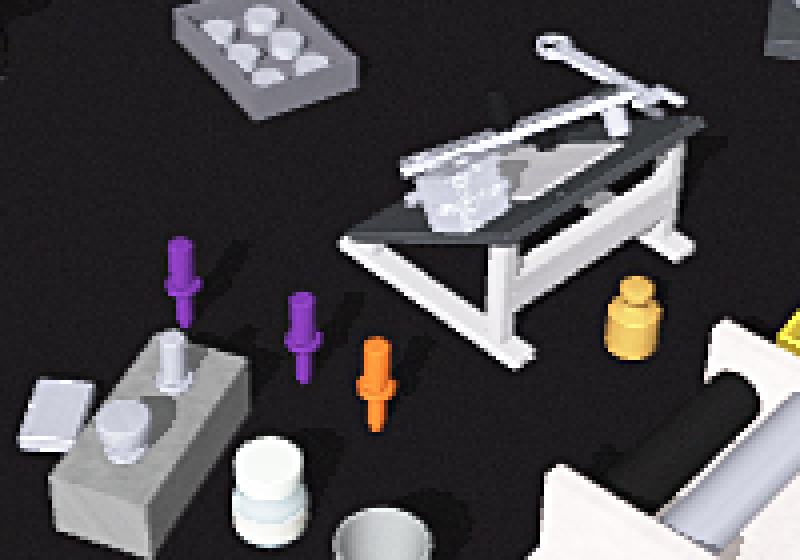

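The steel pin with the straight grip is at scene crop (173,360), i.e. scene (268,230) and top (361,226). It fits the description: straight grip, narrow, not coloured. The one at crop (122,430), scene (256,247), has the broad mushroom head, so it is the spare. The orange and purple ones at crop (376,380), (302,335) and (181,280) are decoys. Next I take close wrist views.

```bash
cat >> h.py <<'E'
def bedR(yaw,tilt=30):
    c,s=np.cos(np.radians(yaw)),np.sin(np.radians(yaw)); t=np.radians(tilt)
    return np.array([[c,-s,0],[s,c,0],[0,0,1]])@np.array([[np.cos(t),0,-np.sin(t)],[0,1,0],[np.sin(t),0,np.cos(t)]])
FX={'a':np.diag([1.,-1,-1]),'b':np.diag([-1.,1,-1]),'c':np.array([[0,1,0],[1,0,0],[0,0,-1.]]),'d':np.array([[0,-1,0],[-1,0,0],[0,0,-1.]])}
def look(name,pos,R):
    robot.goto(pos,R); T=cam_T('wrist');p,d=robot.grab_frame('wrist')
    np.savez('pics/%s.npz'%name,p=p,d=d,T=T);cv2.imwrite('pics/%s.png'%name,p[:,:,::-1]);print(name,robot.read_t())
E
python3 - <<'E'
from h import *
for k in FX:
  for nm,p,R in[('stand',[.5,.17,.33],FX['%s'%k]),('hole',[.588,.101,.18],bedR(-4)@FX[k]),('home',[.56,.17,.15],bedR(-4)@FX[k]),('pin',[.527,-.13,.08],FX[k])]:
    q=robot.ik(p,R);print(k,nm,None if q is None else np.round(q))
look('w1',[.5,.13,.33],FX['b'])
look('w2',[.56,.10,.33],FX['b'])
look('w3',[.47,-.13,.30],FX['b'])
look('w4',[.50,-.09,.28],FX['b'])
a=[cv2.imread('pics/w%d.png'%i) for i in(1,2,3,4)]
cv2.imwrite('pics/m.png',cv2.resize(np.vstack([np.hstack(a[:2]),np.hstack(a[2:])]),(800,500),interpolation=3))
E
```

```text
a stand [ 40.   4.  -8.   0. -79.  50.]
a hole [ 27.   1. -56.  66. -16.  -3.]
a home None
a pin [  7.  16. -27.   0. -47.  83.]
b stand [  40.    4.   -8.    0.  -79. -130.]
b hole None
b home None
b pin [  7.  16. -27.   0. -47. -97.]
c stand [ 40.   4.  -8.   0. -79. 140.]
c hole [ 27.   1. -56.  66. -16.  87.]
c home None
c pin [  7.  16. -27.   0. -47. 173.]
d stand [ 40.   4.  -8.   0. -79. -40.]
d hole [ 27.   1. -56.  66. -16. -93.]
d home None
d pin [  7.  16. -27.   0. -47.  -7.]
w1 2.2167
w2 2.6417
w3 3.675
w4 4.0583
```

View pics/m.png

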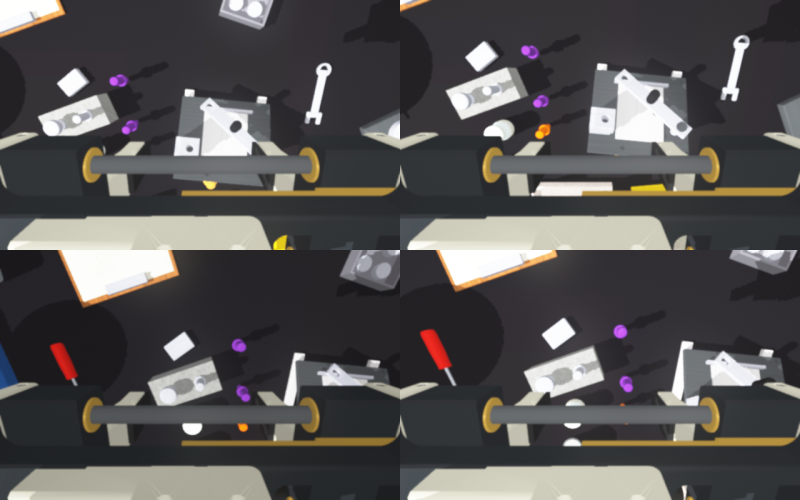

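The upper right view (w2) shows the stand with the clevis hole at about (330,190) and the knob near (405,155). The lower views show the rack and pin, with w4 having the pin at about (307,185). I enlarge both.

Run:
```python
from h import *
a=np.load('pics/w2.npz')['p'][90:260,280:480,::-1];b=np.load('pics/w4.npz')['p'][140:240,190:360,::-1]
A=cv2.resize(a,(480,408),interpolation=3)
B=cv2.resize(b,(320,188),interpolation=3)
o=np.zeros((408,800,3),np.uint8);o[:,:480]=A;o[:188,480:]=B
c=np.load('pics/w3.npz')['p'][160:260,210:380,::-1];o[200:388,480:]=cv2.resize(c,(320,188),interpolation=3)
cv2.imwrite('pics/m2.png',o)
z=np.load('pics/w2.npz');C=cloud('wrist',z['d'],z['T'])
# bed/ear plane check
for u,v in [(331,180),(322,200),(345,200),(310,110),(430,110),(405,155),(380,230)]: print(u,v,C[v,u].round(4))
```

```text
331 180 [0.5673 0.1111 0.124 ]
322 200 [0.5891 0.1004 0.1346]
345 200 [0.6008 0.1308 0.0914]
310 110 [0.4848 0.0824 0.0006]
430 110 [ 0.4847  0.264  -0.0012]
405 155 [0.5374 0.1966 0.1259]
380 230 [0.6358 0.1752 0.1099]
```

View pics/m2.png

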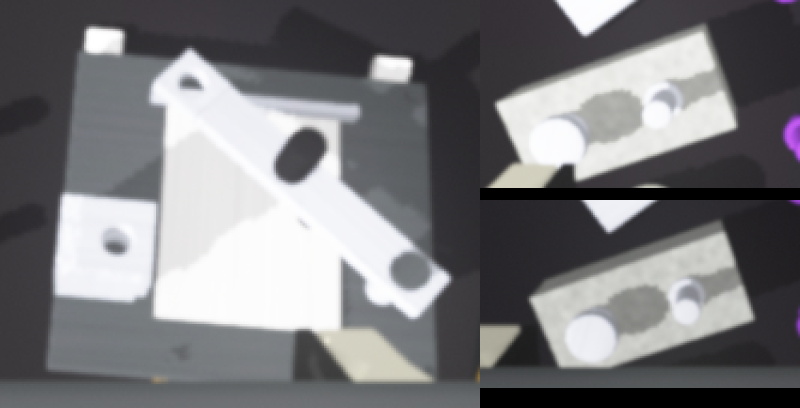

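Hole mouth is at w2 (328,190), the black knob around (406,155), and the pivot at (451,202), so the bar is swung down the slope. The rack crop shows the slim pin at crop (660,105) and the broad spare at (558,140), which confirms the choice.

Run:
```python
from h import *
from scipy.ndimage import label
def ray(T,u,v):
    c,f=K('wrist'); d=T[:3,:3]@np.array([(u-c.get('cx',320))/f,(v-c.get('cy',200))/f,1]); return T[:3,3],d
z=np.load('pics/w2.npz');C=cloud('wrist',z['d'],z['T'])
def plane(M):
    P=C[M]
    for _ in range(6):
        m=np.median(P,0) if _==0 else P.mean(0); n=np.linalg.svd(P-P.mean(0))[2][-1]; n*=np.sign(n[2]); r=(P-P.mean(0))@n
        P=P[abs(r)<max(2*r.std(),.0008)] if _<5 else P
    return P.mean(0),n,len(P)
M=np.zeros((400,640),bool);M[175:211,308:341]=1
o,n,k=plane(M);print('ear',o.round(4),n.round(4),k,'tilt',np.degrees(np.arccos(n[2])),'yaw',np.degrees(np.arctan2(-n[1],-n[0])))
on=abs((C-o)@n)<.0025
# bed plane: grey patch
M=np.zeros((400,640),bool);M[120:160,315:340]=1;M[215:240,305:335]=1
ob,nb,k=plane(M);print('bed',ob.round(4),nb.round(4),k,'yaw',np.degrees(np.arctan2(-nb[1],-nb[0])),'tilt',np.degrees(np.arccos(nb[2])),'ear h',(o-ob)@nb)
# hole in both views by dark mask inside ear
for nm,w in(('w1',(270,300,215,250)),('w2',(318,340,180,200))):
    q=np.load('pics/%s.npz'%nm);g=q['p'].astype(int).sum(2)/3
    if nm=='w1':
        # project prior
        Ti=np.linalg.inv(q['T']);c,f=K('wrist');x=Ti[:3,:3]@np.array([.5785,.105,.129])+Ti[:3,3];u0,v0=f*x[0]/x[2]+c.get('cx'),f*x[1]/x[2]+c.get('cy')
    else:u0,v0=328.3,190
    u0,v0=int(u0),int(v0); s=g[v0-12:v0+13,u0-12:u0+13]
    print(nm,u0,v0);print(s[::1,::1].astype(int))
# black knob mask
g=z['p'].max(2);m=(g<75);m[:,:390]=0;m[:,425:]=0;m[:138]=0;m[172:]=0
P=C[m];h=(P-ob)@nb;print('knob px',np.argwhere(m).mean(0)[::-1],np.percentile(h,[5,50,95]))
t=P[h>.059];print('knobtop',t.mean(0).round(4),len(t))
for u,v in((451,202),(430,190),(358,124)):print(C[v,u].round(4),((C[v,u]-ob)@nb).round(4))
```

```text
ear [0.5793 0.1025 0.1288] [-0.4967  0.0533  0.8663] 951 tilt 29.969482754551738 yaw -6.1251986336656215
bed [0.5704 0.1031 0.0767] [0.0759 0.9967 0.0297] 1750 yaw -94.35464189474418 tilt 88.29543271275986 ear h 0.0016352126081098433
w1 300 237
[[248 246 244 243 243 244 244 244 244 245 245 244 245 245 245 245 245 244
  244 244 244 244 244 244 244]
 [247 245 243 243 243 243 243 244 244 244 244 244 244 244 244 244 244 245
  245 245 245 245 245 245 245]
 [248 245 243 242 242 242 242 243 243 243 243 243 243 243 244 244 244 244
  244 244 244 244 244 244 245]
 [249 246 242 241 241 241 241 242 242 242 242 242 242 242 243 243 243 244
  244 243 244 244 243 244 244]
 [249 245 242 241 241 241 241 241 241 241 241 241 241 241 241 243 243 244
  243 243 243 242 242 242 243]
 [249 245 242 242 242 242 242 241 241 241 241 239 238 238 239 241 243 245
  245 245 243 242 241 241 242]
 [248 245 243 243 242 242 242 242 242 241 239 235 231 229 230 233 238 243
  246 247 246 244 242 241 241]
 [248 245 243 243 243 243 243 243 242 239 233 224 214 207 208 211 219 231
  242 247 248 247 244 243 243]
 [249 246 243 2
[... 3903 characters left out ...]
 242 242 242 242 242 242 242 242 242 242 243 243 243
  244 244 244 244 244 244 244]
 [240 240 240 241 241 241 241 241 241 241 242 242 242 242 243 242 243 242
  243 243 243 243 243 244 243]
 [241 241 241 241 241 241 241 241 241 241 241 241 241 241 242 242 242 242
  242 242 242 242 243 243 243]
 [242 243 243 242 242 243 243 243 243 242 241 241 241 241 241 241 241 241
  242 242 242 242 242 242 242]
 [245 245 244 244 245 245 246 247 246 245 243 242 243 243 243 243 243 242
  242 242 242 242 242 241 241]]
knob px [407.84684685 150.54954955] [0.08980084 0.09609339 0.10120256]
knobtop [0.5327 0.2006 0.1217] 111
[0.5941 0.2561 0.1251] 0.1558
[0.5819 0.2336 0.1137] 0.1321
[0.5045 0.1515 0.0345] 0.0421
```

```bash
cat >> h.py <<'E'
def ray(T,u,v,n='wrist'):
    c,f=K(n); d=T[:3,:3]@np.array([(u-c['cx'])/f,(v-c['cy'])/f,1]); return T[:3,3].copy(),d
def hit(T,u,v,o,n,cam='wrist'):
    a,d=ray(T,u,v,cam); return a+d*((o-a)@n)/(d@n)
def tri(rs):
    A=np.zeros((3,3));b=np.zeros(3)
    for a,d in rs:
        d=d/np.linalg.norm(d);M=np.eye(3)-np.outer(d,d);A+=M;b+=M@a
    return np.linalg.solve(A,b)
E
python3 - <<'E'
from h import *
z1,z2=np.load('pics/w1.npz'),np.load('pics/w2.npz')
o=np.array([.5793,.1025,.1288]);n=np.array([-.4967,.0533,.8663])
H=hit(z2['T'],327.8,190.4,o,n);print('hole plane w2',H.round(4),'w1',hit(z1['T'],302.8,237.5,o,n).round(4),'tri',tri([ray(z1['T'],302.8,237.5),ray(z2['T'],327.8,190.4)]).round(4))
Pv=hit(z2['T'],451,202.5,o-.01*n,n);d=Pv-H-((Pv-H)@n)*n;print('pivot',Pv.round(4),'len',np.linalg.norm(d),'yaw',np.degrees(np.arctan2(-d[0],d[1])))
e=np.array([0,0,1.]);A=hit(z2['T'],312.5,110.8,.028*e,e);B=hit(z2['T'],457,125.4,.028*e,e);d=B-A;print('edge',A.round(3),B.round(3),np.linalg.norm(d),np.degrees(np.arctan2(-d[0],d[1])))
# bed and ear plane yaw from several tight patches
C=cloud('wrist',z2['d'],z2['T'])
for s in (np.s_[180:200,312:320],np.s_[197:208,310:336]):
    P=C[s].reshape(-1,3);k=np.linalg.svd(P-P.mean(0))[2][-1];k*=np.sign(k[2]);print(k.round(4),(P.mean(0)-o)@n)
R=bedR(-4.5)
# bar points in bed frame rel. to hole
for nm,u,v,h in(('end hole',359,124,-.01),('bar L',344,126,-.01)):
    X=hit(z2['T'],u,v,H+h*R[:,2],R[:,2]);print(nm,(R.T@(X-H)).round(4))
Q=C[142:170,393:420].reshape(-1,3);col=z2['p'][142:170,393:420].reshape(-1,3).max(1);q=(Q-H)@R
m=(col<80);print('black hgt pct',np.percentile(q[m][:,2],[2,25,50,75,98]).round(4));t=m&(abs(q[:,2]-.022)<.003);print('knob top bed',q[t].mean(0).round(4),t.sum(),(q[t].max(0)-q[t].min(0)).round(4),Q[t].mean(0).round(4))
E
```

```text
hole plane w2 [0.579  0.1072 0.1283] w1 [0.5789 0.1076 0.1283] tri [0.5795 0.1074 0.1267]
pivot [0.5968 0.2594 0.1176] len 0.15326558418423744 yaw -4.810118803394822
edge [0.486 0.087 0.028] [0.507 0.295 0.028] 0.20888732579361435 -5.555846867352072
[-0.5063  0.0704  0.8595] 1.825711542673971e-05
[9.643e-01 6.000e-04 2.648e-01] 0.000865051494313456
end hole [-0.0962  0.0353 -0.01  ]
bar L [-0.0916  0.0159 -0.01  ]
black hgt pct [0.0029 0.0145 0.0208 0.0215 0.0226]
knob top bed [-0.0488  0.0889  0.0213] 145 [0.0166 0.0155 0.004 ] [0.5333 0.2    0.1224]
```

```bash
cat >> h.py <<'E'
YAW=-5.2; H=np.array([.579,.1074,.128]); R=bedR(YAW)
def W(*p): return H+R@np.array(p)
def knob(th,r=.080): return np.array([-r*np.sin(th),.150-r*np.cos(th),.022])
E
python3 - <<'E'
from h import *
for k in 'abcd':
  for t in(0,10,20,25,30):
    RR=bedR(YAW,t)@FX[k]; r=[]
    for th,off in((.68,.04),(.68,.02),(.3,.02),(0,.02)):
        p=knob(th);q=robot.ik(W(p[0]-off,p[1],p[2]-.016),RR);r.append(None if q is None else np.round(q).astype(int).tolist())
    print(k,t,r if t in(0,20) else [x is not None for x in r])
  for h in(.08,.05,.01,-.0): print(k,'ins',h,[robot.ik(W(0,0,h+.004),R@FX[k]) is not None, robot.ik(W(0,0,h+.009),R@FX[k]) is not None])
E
```

```text
a 0 [[42, 16, -26, 0, -48, 42], [41, 17, -24, 0, -50, 44], [38, 17, -21, 0, -52, 47], [36, 18, -18, 0, -54, 48]]
a 10 [True, True, True, True]
a 20 [[46, 8, -56, 51, -20, -8], [46, 8, -53, 45, -22, -2], [44, 8, -50, 40, -24, 5], [43, 9, -46, 36, -26, 11]]
a 25 [False, False, False, True]
a 30 [False, False, False, False]
a ins 0.08 [True, True]
a ins 0.05 [False, False]
a ins 0.01 [False, False]
a ins -0.0 [False, False]
b 0 [[42, 16, -26, 0, -48, -138], [41, 17, -24, 0, -50, -136], [38, 17, -21, 0, -52, -133], [36, 18, -18, 0, -54, -132]]
b 10 [True, True, True, True]
b 20 [[46, 8, -56, 51, -20, 172], None, None, [43, 9, -46, 36, -26, -169]]
b 25 [False, False, False, True]
b 30 [False, False, False, False]
b ins 0.08 [False, False]
b ins 0.05 [False, False]
b ins 0.01 [False, False]
b ins -0.0 [False, False]
c 0 [[42, 16, -26, 0, -48, 132], [41, 17, -24, 0, -50, 134], [38, 17, -21, 0, -52, 137], [36, 18, -18, 0, -54, 138]]
c 10 [True, True, True, True]
c 20 [[46, 8, -56, 51, -20, 82], [46, 8, -53, 45, -22, 88], [44, 8, -50, 40, -24, 95], [43, 9, -46, 36, -26, 101]]
c 25 [False, False, False, True]
c 30 [False, False, False, False]
c ins 0.08 [True, True]
c ins 0.05 [False, False]
c ins 0.01 [False, False]
c ins -0.0 [False, False]
d 0 [[42, 16, -26, 0, -48, -48], [41, 17, -24, 0, -50, -46], [38, 17, -21, 0, -52, -43], [36, 18, -18, 0, -54, -42]]
d 10 [True, True, True, True]
d 20 [[46, 8, -56, 51, -20, -98], [46, 8, -53, 45, -22, -92], [44, 8, -50, 40, -24, -85], [43, 9, -46, 36, -26, -79]]
d 25 [False, False, False, True]
d 30 [False, False, False, False]
d ins 0.08 [True, True]
d ins 0.05 [False, False]
d ins 0.01 [False, False]
d ins -0.0 [False, False]
```

```bash
cat >> h.py <<'E'
G=.029
def tcp(o,pz,RT): return o+G*pz+.019*RT[:,2]
E
python3 - <<'E'
from h import *
P=np.array([.527,-.13,.05]);e=np.array([0,0,1.])
for k in 'ab':
  for t in(5,10,13,15,18,20):
    RT=bedR(YAW,t)@FX[k]; ins=[(lambda q:None if q is None else np.round(q).astype(int).tolist())(robot.ik(tcp(W(0,0,h),R[:,2],RT),RT)) for h in(.06,.03,0)]
    rk={az:[robot.ik(tcp(P+[0,0,h],e,bedR(az,t-30)@FX[k]),bedR(az,t-30)@FX[k]) is not None for h in(0,.05,.12)] for az in(-30,-15,0,15,30,50,90)}
    print(k,t,ins,{a:sum(v) for a,v in rk.items()})
E
```

```text
a 5 [[35, 7, -24, 4, -55, 48], [33, 10, -25, 4, -51, 49], [32, 13, -25, 4, -48, 50]] {-30: 3, -15: 3, 0: 3, 15: 3, 30: 3, 50: 3, 90: 3}
a 10 [[37, 5, -30, 9, -48, 42], [36, 8, -31, 9, -45, 43], [34, 11, -31, 10, -41, 44]] {-30: 3, -15: 3, 0: 3, 15: 3, 30: 3, 50: 3, 90: 3}
a 13 [[38, 3, -34, 13, -44, 38], [37, 6, -34, 13, -40, 39], [35, 9, -35, 14, -37, 39]] {-30: 3, -15: 3, 0: 3, 15: 3, 30: 3, 50: 3, 90: 3}
a 15 [[39, 2, -36, 16, -42, 35], [37, 5, -37, 17, -38, 35], [36, 8, -38, 18, -34, 35]] {-30: 3, -15: 3, 0: 3, 15: 3, 30: 3, 50: 3, 90: 3}
a 18 [[40, 1, -40, 21, -38, 29], [38, 4, -41, 23, -33, 29], [36, 7, -43, 25, -29, 28]] {-30: 3, -15: 3, 0: 3, 15: 3, 30: 3, 50: 3, 90: 3}
a 20 [[40, 0, -43, 25, -35, 25], [38, 3, -45, 28, -30, 24], [36, 6, -46, 31, -26, 22]] {-30: 3, -15: 3, 0: 3, 15: 3, 30: 3, 50: 3, 90: 3}
b 5 [[35, 7, -24, 4, -55, -132], [33, 10, -25, 4, -51, -131], [32, 13, -25, 4, -48, -130]] {-30: 3, -15: 3, 0: 3, 15: 3, 30: 3, 50: 3, 90: 3}
b 10 [[37, 5, -30, 9, -48, -138], [36, 8, -31, 9, -45, -137], [34, 11, -31, 10, -41, -136]] {-30: 3, -15: 3, 0: 3, 15: 3, 30: 3, 50: 3, 90: 3}
b 13 [[38, 3, -34, 13, -44, -142], [37, 6, -34, 13, -40, -141], [35, 9, -35, 14, -37, -141]] {-30: 3, -15: 3, 0: 3, 15: 3, 30: 3, 50: 3, 90: 3}
b 15 [[39, 2, -36, 16, -42, -145], [37, 5, -37, 17, -38, -145], [36, 8, -38, 18, -34, -145]] {-30: 3, -15: 3, 0: 3, 15: 3, 30: 3, 50: 3, 90: 3}
b 18 [[40, 1, -40, 21, -38, -151], [38, 4, -41, 23, -33, -151], [36, 7, -43, 25, -29, -152]] {-30: 3, -15: 3, 0: 3, 15: 3, 30: 3, 50: 3, 90: 3}
b 20 [[40, 0, -43, 25, -35, -155], [38, 3, -45, 28, -30, -156], [36, 6, -46, 31, -26, -158]] {-30: 3, -15: 3, 0: 3, 15: 3, 30: 3, 50: 3, 90: 3}
```

Run:
```python
from h import *
RT=bedR(YAW,10)@FX['b']
def tp(th,off,dz=-.016): p=knob(th); return W(p[0]-off,p[1],p[2]+dz)
robot.goto(tp(.68,.045,.09),RT); robot.move_gripper(0)
robot.servo_line(tp(.68,.045),RT)
print(robot.read_force().round(1) if hasattr(robot.read_force(),'round') else robot.read_force())
f0=np.array(robot.read_force())
robot.servo_line(tp(.68,.026),RT,.08)
log=[]
for th in np.linspace(.66,.06,11):
    robot.servo_line(tp(th,.020),RT,.08); log.append(((np.array(robot.read_force())-f0)@R[:,0]).round(1))
print(log,robot.read_t())
off=.020
for i in range(24):
    off-=.001; robot.servo_line(tp(0,off),RT,.03); f=(np.array(robot.read_force())-f0)@R[:,0]
    print(round(off,3),f.round(1),end='; ')
    if f<-18: break
robot.servo_line(tp(0,off+.02),RT); robot.servo_line(tp(0,off+.02,.10),RT)
print(robot.read_t(),(np.array(robot.read_force())-f0).round(1))
look('w5',[.54,.10,.33],FX['b']);robot.move_gripper(.5)
look('w6',[.47,-.11,.24],FX['b'])
a=np.load('pics/w5.npz')['p'][120:270,270:470,::-1];b=np.load('pics/w6.npz')['p'][120:270,200:400,::-1]
cv2.imwrite('pics/m3.png',np.hstack([cv2.resize(x,(400,300),interpolation=3) for x in(a,b)]))
```

```text
[ 0.7  0.8 -0.1]
[np.float64(-8.0), np.float64(-7.1), np.float64(-8.1), np.float64(-6.9), np.float64(-6.4), np.float64(-5.7), np.float64(-6.1), np.float64(-4.3), np.float64(-5.5), np.float64(-5.0), np.float64(-6.0)] 10.7
0.019 -23.4; 12.25 [-0.4 -0.6 -0.2]
w5 12.9583
w6 14.85
```

View pics/m3.png

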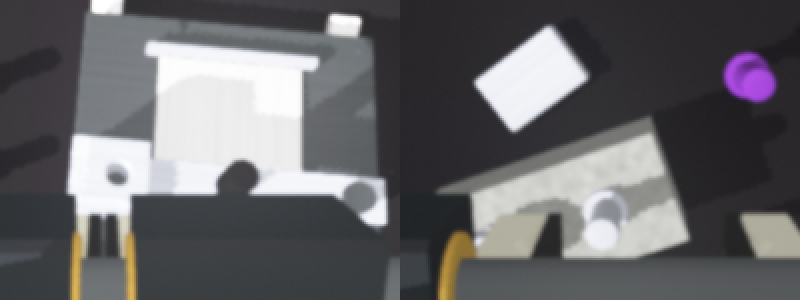

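The left crop shows the bar lying along the bed inside the clevis, hole at crop (118,173), knob at (240,178). The push ended at 23 N, so it is against the stop. The right crop shows the pin's top disc at crop (600,233), i.e. w6 (300,236), with the collar behind it at (605,208).

Run:
```python
from h import *
zs={k:np.load('pics/%s.npz'%k) for k in('w3','w4','w6','w5')}
px={'w3':(320,218.5),'w4':(284,201.2),'w6':(300,236.5)}
print('tri top',tri([ray(zs[k]['T'],*px[k]) for k in px]).round(4))
e=np.array([0,0,1.])
for k in px: print(k,'z=.091',hit(zs[k]['T'],*px[k],.091*e,e).round(4))
C=cloud('wrist',zs['w6']['d'],zs['w6']['T'])
Q=C[205:250,280:325].reshape(-1,3)
for a,b in((.085,.096),(.051,.058)):
    m=(Q[:,2]>a)&(Q[:,2]<b);q=Q[m];print(a,m.sum(),q.mean(0).round(4),np.median(q[:,2]).round(4),q.min(0).round(4),q.max(0).round(4))
# top camera too
t=np.load('pics/top0.npz');C=cloud('top',t['d'],t['T']);Q=C[215:240,350:375].reshape(-1,3);m=Q[:,2]>.082;print('topcam',Q[m].mean(0).round(4),m.sum())
# w5 : hole & bar
z=zs['w5'];C=cloud('wrist',z['d'],z['T'])
Hh=hit(z['T'],270+118/2,120+173/2,H,R[:,2]);print('hole w5',Hh.round(4))
Q=C[195:217,375:402].reshape(-1,3);c=z['p'][195:217,375:402].reshape(-1,3).max(1)
q=(Q-H)@R;m=(abs(q[:,2]-.022)<.003)&(c<90);print('knob',q[m].mean(0).round(4),q[m].min(0).round(4),q[m].max(0).round(4),m.sum())
# bar lower edge: points at bar height per y bin
q=(C.reshape(-1,3)-H)@R;b=q[abs(q[:,2]+.010)<.002]
for y in(.03,.04,.05,.1,.11,.12,.13): 
    s=b[abs(b[:,1]-y)<.003]; print(y,len(s),s[:,0].min().round(4) if len(s) else '',end=' | ')
```

```text
tri top [ 0.5293 -0.1317  0.088 ]
w3 z=.091 [ 0.5277 -0.1309  0.091 ]
w4 z=.091 [ 0.5291 -0.1313  0.091 ]
w6 z=.091 [ 0.528  -0.1323  0.091 ]
0.085 219 [ 0.5278 -0.1311  0.0899] 0.0902 [ 0.52   -0.1399  0.0851] [ 0.5371 -0.1228  0.0919]
0.051 174 [ 0.5245 -0.1304  0.054 ] 0.0543 [ 0.5097 -0.1584  0.051 ] [ 0.5574 -0.1077  0.0577]
topcam [ 0.5299 -0.1239  0.1303] 33
hole w5 [0.5786 0.1083 0.1277]
knob [0.0008 0.0695 0.0219] [-0.0081  0.0613  0.0192] [0.0094 0.0774 0.0241] 178
0.03 105 -0.2442 | 0.04 102 -0.245 | 0.05 99 -0.2462 | 0.1 82 -0.245 | 0.11 78 -0.2458 | 0.12 75 -0.2463 | 0.13 76 -0.2463 |
```

```bash
cat >> h.py <<'E'
PIN=np.array([.528,-.1314,.050]); e3=np.array([0,0,1.])
T0=18; RK=bedR(-15,T0-30)@FX['b']; RI=bedR(YAW,T0)@FX['b']
def ins(h,dx=0,dy=0): return tcp(W(dx,dy,h),R[:,2],RI)
def insert(h0,h1,f0,dx=0,dy=0,lim=12,step=.003):
    for h in np.arange(h0,h1-1e-6,-step):
        robot.servo_line(ins(h,dx,dy),RI,.06); f=R.T@(np.array(robot.read_force())-f0)
        print(round(h,4),f.round(1).tolist(),end='; ')
        if f[2]>lim: return h
    return h
E
python3 - <<'E'
from h import *
p=tcp(PIN,e3,RK)
robot.goto(p+[0,0,.07],RK); f0=robot.read_force(); robot.servo_line(p,RK,.12); print(np.array(robot.read_force())-f0)
robot.move_gripper(0); print('width mm',robot.read_grip_width()*88,robot.read_finger_force())
robot.servo_line(p+[0,0,.13],RK,.2); print(robot.read_grip_width()*88,robot.read_t())
robot.goto(ins(.075),RI); f0=np.array(robot.read_force());np.save('f0.npy',f0); print(robot.read_t())
p1,d1=robot.grab_frame('scene');p2,d2=robot.grab_frame('top')
cv2.imwrite('pics/m4.png',np.hstack([cv2.resize(p1[120:230,290:420,::-1],(473,400),interpolation=3),cv2.resize(p2[165:255,215:315,::-1],(327,400),interpolation=3)]))
E
```

```text
[-0.16632744  1.53681775 -2.31622376]
width mm 17.361672832726228 30.000571310520172
17.06121901222393 17.5083
18.4667
```

View pics/m4.png

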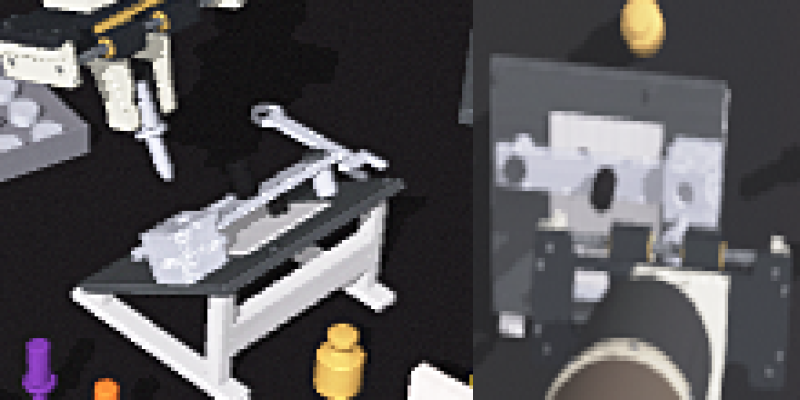

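The left crop shows the pin held upright in the fingers, its grip at crop (145,95), collar at (150,130) and tip at (167,178). It points at the clevis on the left at (185,235). I check its projection before inserting.

Run:
```python
from h import *
c,f=K('scene');V=np.array(c['view'])
def pr(X,cc=c,ff=f,VV=V): x=VV[:3,:3]@X+VV[:3,3]; return np.array([ff*x[0]/x[2]+cc['cx'],ff*x[1]/x[2]+cc['cy']])
for nm,h in(('top',.116),('collar',.0775),('tip',.037),('hole',0)):
    print(nm,((pr(W(0,0,h))-[290,120])*3.638).round(0))
c,f=K('top');V=np.array(c['view'])
for nm,h in(('collar',.0775),('tip',.037),('hole',0)): print('T',nm,((pr(W(0,0,h),c,f,V)-[215,165])*[3.27,4.444]+[473,0]).round(0))
```

```text
top [134.  80.]
collar [151. 126.]
tip [168. 175.]
hole [183. 218.]
T collar [675. 248.]
T tip [680. 218.]
T hole [685. 193.]
```

Run:
```python
from h import *
f0=np.load('f0.npy')
robot.servo_line(ins(.042),RI,.1)
h=insert(.039,.0,f0);print('\nend',h,robot.read_t(),robot.read_grip_width()*88)
```

```text
0.039 [0.3, 0.4, 0.4]; 0.036 [-0.1, 0.9, 0.2]; 0.033 [-0.7, 0.4, 0.7]; 0.03 [-0.2, 1.1, 0.2]; 0.027 [-1.5, -1.0, -0.1]; 0.024 [0.1, -0.5, 0.6]; 0.021 [-0.2, 0.3, -0.1]; 0.018 [0.3, 1.6, 0.7]; 0.015 [-0.3, -0.3, 0.6]; 0.012 [-1.3, 0.1, 0.2]; 0.009 [0.7, 0.3, -0.1]; 0.006 [-0.8, 0.6, 0.2]; 0.003 [-0.0, 0.7, 1.0]; -0.0 [-0.4, -0.2, 10.8]; 
end -3.469446951953614e-17 22.55 17.25893295260311
```

The pin slid in freely and the collar made contact at h=0 with 10.8 N. I press lightly once more, release, retreat and check.

Run:
```python
from h import *
f0=np.load('f0.npy')
insert(-.0005,-.001,f0,lim=20,step=.0005)
robot.servo_line(ins(-.0002),RI,.03)
robot.move_gripper(.42); robot.dwell(.2)
robot.servo_line(ins(-.0002)-.09*RI[:,2],RI,.15)
look('w7',[.50,.10,.33],FX['b'])
robot.goto([.42,-.05,.33],FX['b'])
p1,d1=robot.grab_frame('scene');p2,d2=robot.grab_frame('top');print(robot.read_t())
T=cam_T('scene');C=cloud('scene',d1,T).reshape(-1,3);q=(C-H)@R
m=(np.hypot(q[:,0],q[:,1])<.02)&(q[:,2]>.002)&(q[:,2]<.06);print('pin top h',np.percentile(q[m][:,2],[50,95,99]).round(4),m.sum())
C=cloud('top',d2,cam_T('top')).reshape(-1,3);q=(C-H)@R
m=(np.hypot(q[:,0],q[:,1])<.02)&(q[:,2]>.03)&(q[:,2]<.06);print('top',q[m].mean(0).round(4),m.sum())
w=np.load('pics/w7.npz')['p'][130:290,250:450,::-1]
cv2.imwrite('pics/m5.png',np.hstack([cv2.resize(p1[130:270,230:420,::-1],(430,320),interpolation=3),cv2.resize(w,(370,320),interpolation=3)]))
```

```text
-0.0005 [-3.4, -0.3, 18.6]; -0.001 [-6.0, 1.2, 26.5]; w7 25.5333
26.35
pin top h [0.0203 0.0409 0.0416] 102
top [0.0047 0.0022 0.0394] 39
```

View pics/m5.png

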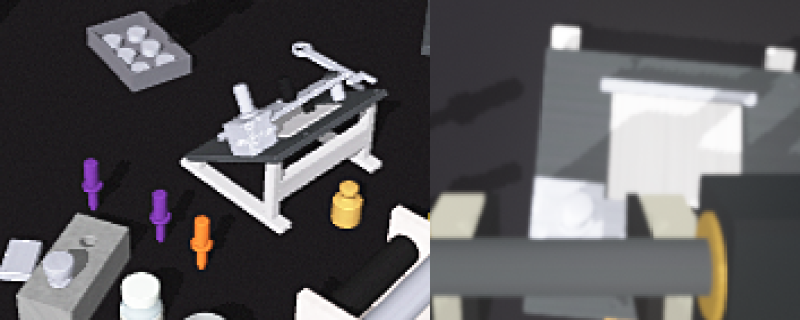

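The scene crop shows the pin standing in the clevis at (243,100), its top 41 mm above the ear, so its collar is on the ear. The bar lies in the slot, the pin's rack hole is empty at (88,240), and the spare and bystanders are untouched.

```bash
python3 -c "
from rig import robot
print(robot.job_done())"
```

```text
the job is handed in; nothing more can be done
None
```

The job is handed in: the clamp bar is home against its stop, the straight-grip pin is through both ears and the bar with its collar on the upper ear, and it was released at about 26 s with the spare pin and the bench items left where they were.

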